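# Close the grinding jars from the pile of lids

### The job

The four washed grinding jars have to be closed before they are put away, and their lids are still piled up as they came from the drying oven. Take the pile apart and put each lid gently, never letting it drop, on the jar of its own size, seated fully down on the rim. Leave the jars standing where they are, and do not knock over or push away the timer and the small bottle that stand among them.

Things in the scene. Friction and masses are not known exactly. Their poses are not given: they have to be found in the camera images.
- lid_66_centre (a point): Loose smooth steel lid, largest of four, at the bottom of the pile, on the bench; 300 g. Grip band 66 mm across, 18 mm tall; below it a tapered plug 12 mm long (40 mm across at the foot, 55 at the band). Point: on the axis, half-way up the band, 21 mm above the foot; z up. In the pile each plug stands 3 mm deep in a dish in the next lid's top: points 27 mm apart, 9 mm free under each band.
- lid_57_centre (a point): Loose smooth steel lid, second largest of four, second from the bottom of the pile; 220 g. Grip band 57 mm across, 18 mm tall; below it a tapered plug 12 mm long (31 mm across at the foot, 46 at the band). Point: on the axis, half-way up the band, 21 mm above the foot; z up. In the pile each plug stands 3 mm deep in a dish in the next lid's top: points 27 mm apart, 9 mm free under each band.
- lid_48_centre (a point): Loose smooth steel lid, second smallest of four, third from the bottom of the pile; 150 g. Grip band 48 mm across, 18 mm tall; below it a tapered plug 12 mm long (22 mm across at the foot, 37 at the band). Point: on the axis, half-way up the band, 21 mm above the foot; z up. In the pile each plug stands 3 mm deep in a dish in the next lid's top: points 27 mm apart, 9 mm free under each band.
- lid_39_centre (a point): Loose smooth steel lid, smallest of four, on top of the pile; 100 g. Grip band 39 mm across, 18 mm tall; below it a tapered plug 12 mm long (13 mm across at the foot, 28 at the band). Point: on the axis, half-way up the band, 21 mm above the foot; z up. In the pile each plug stands 3 mm deep in a dish in the next lid's top: points 27 mm apart, 9 mm free under each band.
- jar_66_mouth (a point): Loose open round steel grinding jar, largest of four: 66 mm across outside, 90 mm tall, mouth 58 mm across, wall 4 mm, 750 g. Point: centre of the mouth, level with the rim; z up. Its own lid has the same 66 mm diameter: the plug goes into the mouth, the band rests on the rim, the lid's point then 9 mm above this one. Shifts if pushed.
- jar_57_mouth (a point): Loose open round steel grinding jar, second largest of four: 57 mm across outside, 75 mm tall, mouth 49 mm across, wall 4 mm, 600 g. Point: centre of the mouth, level with the rim; z up. Its own lid has the same 57 mm diameter: the plug goes into the mouth, the band rests on the rim, the lid's point then 9 mm above this one. Shifts if pushed.
- jar_48_mouth (a point): Loose open round steel grinding jar, second smallest of four: 48 mm across outside, 60 mm tall, mouth 40 mm across, wall 4 mm, 450 g. Point: centre of the mouth, level with the rim; z up. Its own lid has the same 48 mm diameter: the plug goes into the mouth, the band rests on the rim, the lid's point then 9 mm above this one. Shifts if pushed.
- jar_39_mouth (a point): Loose open round steel grinding jar, smallest of four: 39 mm across outside, 46 mm tall, mouth 31 mm across, wall 4 mm, 350 g. Point: centre of the mouth, level with the rim; z up. Its own lid has the same 39 mm diameter: the plug goes into the mouth, the band rests on the rim, the lid's point then 9 mm above this one. Shifts if pushed.
- timer: Bystander: loose white twist timer, 68 mm across, 47 mm tall, standing among the jars. Origin at the centre of its underside, z up.
- vial: Bystander: loose small pale plastic bottle with white screw cap, 36 mm across, 75 mm tall, standing among the jars. Origin at the centre of its underside, z up.
Things that resemble listed ones, but are neither listed nor needed, are in the scene too. What is shaped like the part that bears lid_66_centre but turquoise is not meant.

How it is judged:
By the outcome, as a careful person would: the job done as asked, in the order asked, and still so for the second after the job is handed in, with the robot touching nothing.
It also fails if it takes over 115 s, if anything falls off the work surface, if the arm or the gripper's body presses on something with over 40 N, if the wrist force passes 120 N, or if a joint passes its speed limit or range.

### The arm

A 6-joint arm with a two-finger parallel gripper is mounted at the origin on a cart in front of the work surface, level with it; the furniture and walls round the work are solid. World frame = base frame: x ahead of the robot, y to its left, z up, the work surface at z = 0. Lengths are in m, angles in rad, forces in N, time in s.
With the tool pointing down it reaches from about 0.35 to 0.975 m from the base axis. Payload 4.9 kg.
Tool frame: the origin (TCP) lies on the centre line of the jaws, within the pads' length; the fingertips stand 14 mm ahead of it and the grasp point (between the pads) lies 5 mm behind it (manip.nose_length is the distance from the TCP to the fingertips, in m); z points along the fingers, y is the line along which they close (so a half turn about z gives the same grasp; the last joint's range is limited). The gripper opens to 85 mm and grips with 20 to 120 N. Pads are 22 mm wide; open, the fingers measure 114 mm over their backs; the gripper's body (76 mm by 85 mm) begins 54 mm behind the grasp point. The pads swing forward as they close: fully open they stand 13 mm farther back than shut.
Start: joints at [-1.22, 0.053, 1.613, -0, 1.476, -0.119], TCP at [0.283, -0.557, 0.219] pointing down, gripper open.
Joint ranges: [-3.01, 3.01], [-1.01, 2.22], [0.06, 2.58], [-1.02, 4.17], [0.09, 2.62], [-3.14, 3.14]. Speed limits (rad/s): [2.57, 2.57, 3.14, 3.14, 3.14, 3.14].

### API

Orientations are given as a unit quaternion [w, x, y, z].
In Python, from plant import manip, imaging gives the robot as it stands.
- The arm moves only by the tool play_rows, never from a script. Its argument "commands" is a list of rows, each a list of 6 numbers: the shift along the tool's x, y, z in mm, then the turn, a rotation vector about the tool's x, y, z in degrees. A call has 1 to 5 rows; each row shifts and turns the commanded pose from where the row before left it, along the tool's axes as they then stand; what a row does not reach is not made up. A row lasts 1/12 s, in which the tool goes at most 41.7 mm and 7.16 degrees, less where a joint would pass 70% of its speed; a pose out of reach is approached as far as the arm can. A call is refused whole if a number of a shift passes 41.7 or a number of a turn 7.16, either way. A call with a gripper value outside its range is refused whole. "hand" is the finger opening in mm, from 0 to 85.4, set as the call begins (left out, the last holds). The fingers move at their own pace and stop on an object; the grip force is fixed at half the most. Time passes only in rows, so rows that do not move let the fingers close. It gives the time, the measured TCP pose, the force, the opening and the grip force at its end, in the units of the state.
- manip.state(): the state, without advancing time (a new reading comes with each control period).
- imaging.grab_frame(name): name is "scene" or "top"; returns a dict with "image" (480x640x3 uint8, red, green, blue), "fx", "fy", "cx", "cy" (pixels), "k1" (the pictures are not rectified: a ray, as slopes to the right and down, at radius r is drawn at 1 + k1 r^2 times it, then the intrinsics apply), "R" (3x3) and "t" (3): a world point X has camera coordinates R X + t. Camera axes: x right, y down, z forward; pixel columns grow to the right and rows downward; lengths in m; the calibration is good to about 2 mm. A picture is of the moment at which its call begins. There is no depth.
- manip.job_done(): hands the job in; it is judged then, once.
The state is a dict: "time": time; "joint_pos": joint angles; "joint_vel": joint speeds; "joint_efforts": joint torques, N m; "tool_pos": TCP position; "tool_rot": TCP orientation; "contact_force": force on the tool from outside, world axes, zero at the start; "ft_torque": the same for the moment, N m; "gripper_width": opening from 0.0 (shut) to 1.0 (fully open); "grasp_force": force on a finger pad.
Only numpy, scipy, OpenCV 4.12 (cv2) and the standard library are available. Lean on these libraries where they do the work, as an engineer would, in place of code of your own. Each camera call takes 0.05 s, during which the arm holds its last target. There are 200 camera calls.

## Working session

There is one attempt and no reset: what is moved stays moved. The work goes in short steps, Python scripts to look and compute and a tool call to move; the robot and the scene stay as the last step left them, time stands still between calls to the robot, and variables do not carry over. Pictures are saved under pics/ and viewed, at most 14 in all, crops included, and the job is handed in when it is done.

Besides the shell and the picture viewer there is one more tool, called by a JSON object that holds its "name" and its "arguments". play_rows: Moves the arm, as the interface text tells. Its arguments: {"type":"object","properties":{"commands":{"type":"array","items":{"type":"array","items":{"type":"number"}}},"hand":{"type":"number"}},"required":["commands"]}

```bash
mkdir -p pics; ls
python3 - <<'E'
from plant import manip, imaging
import cv2,pickle
print(manip.state())
for n in("scene","top"):
    f=imaging.grab_frame(n); pickle.dump(f,open(f"{n}.pkl","wb"))
    cv2.imwrite(f"pics/{n}0.png",f["image"][:,:,::-1]); print({k:v for k,v in f.items() if k!="image"})
E
```

```text
pics
{'time': 0.0, 'joint_pos': array([-1.22000927e+00,  5.33141018e-02,  1.61430647e+00, -1.54870238e-06,
        1.47600341e+00, -1.19004256e-01]), 'joint_vel': array([-5.67104254e-04,  8.98141420e-05, -1.77470419e-03,  7.27732862e-06,
       -6.84853847e-05,  1.73002531e-03]), 'joint_efforts': array([ 2.41162852e-03, -3.93680227e+01, -3.70175314e+01,  1.39401923e-04,
        6.96379910e-03, -1.50397817e-06]), 'tool_pos': array([ 0.28270921, -0.55667278,  0.21818211]), 'tool_rot': array([-1.00875839e-03,  9.72538113e-01,  2.32741460e-01, -1.18208637e-04]), 'contact_force': array([-0.52109629, -1.07666821, -0.80320163]), 'ft_torque': array([ 0.00120361,  0.01719633, -0.0235384 ]), 'grasp_force': 0.0, 'gripper_width': 0.997466259766756}
{'fx': 438.6059633317166, 'fy': 438.6059633317166, 'cx': 322.42721038927334, 'cy': 238.2606619156806, 'k1': 0.004950017282400498, 'R': array([[-0.82849526, -0.55973604, -0.01706369],
       [-0.36301856,  0.56002577, -0.7447071 ],
       [ 0.42639551, -0.61079186, -0.66717327]]), 't': array([0.39809544, 0.29205661, 0.69453912])}
{'fx': 455.038795809812, 'fy': 455.038795809812, 'cx': 317.17240256982865, 'cy': 238.933192059354, 'k1': -0.011825610081404729, 'R': array([[-0.01147166, -0.99991762,  0.00575712],
       [-0.9942712 ,  0.01079461, -0.10634025],
       [ 0.10626935, -0.00694404, -0.99431313]]), 't': array([-0.03154238,  0.51369612,  0.94040461])}
```

View pics/scene0.png

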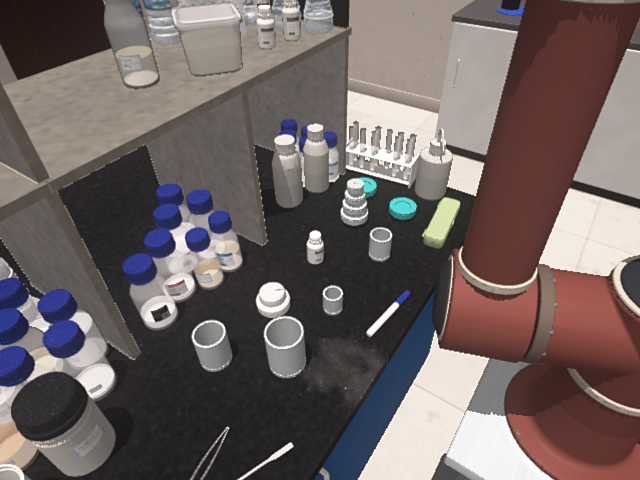

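View pics/top0.png

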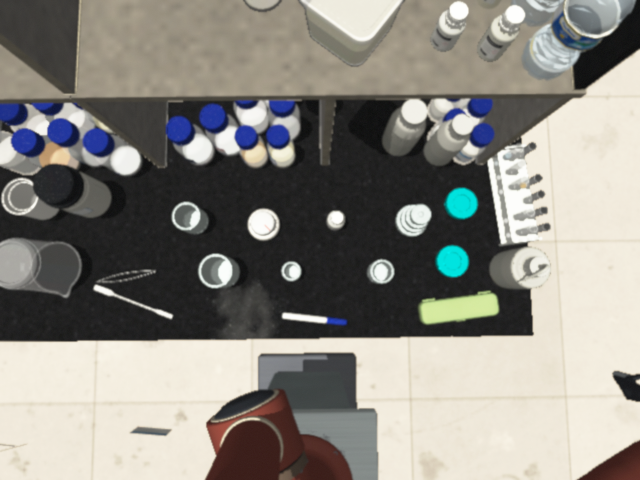

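Top view: the jars are at 66 (218,271), 57 (190,218), 48 (380,271) and 39 (291,271). The timer is at (263,224), the vial at (336,219) and the steel pile at (413,218). The turquoise decoy lids are at (462,203) and (452,262). The candidates for the pile are the steel stack (413,218) and these two decoys. The task describes steel lids, so I choose the stack and will check it in a crop.

```bash
cat > h.py <<'E'
import numpy as np,cv2,pickle
from scipy.spatial.transform import Rotation as Ro
def ray(f,u,v):
    x=np.array([(u-f["cx"])/f["fx"],(v-f["cy"])/f["fy"]]); s=x.copy()
    for _ in range(5): s=x/(1+f["k1"]*(s@s))
    o=-f["R"].T@f["t"]; return o,f["R"].T@np.array([s[0],s[1],1])
def onz(f,u,v,z):
    o,d=ray(f,u,v); return o+d*(z-o[2])/d[2]
def proj(f,X):
    c=f["R"]@np.asarray(X)+f["t"]; s=c[:2]/c[2]; s=s*(1+f["k1"]*(s@s)); return s*f["fx"]+[f["cx"],f["cy"]]
E
python3 - <<'E'
from h import *
T=pickle.load(open("top.pkl","rb"));S=pickle.load(open("scene.pkl","rb"))
for n,f in(("T",T),("S",S)): print(n,-f["R"].T@f["t"])
for n,p,z in(("j66",(214,270),.09),("j57",(186,217),.075),("j48",(380,270),.06),("j39",(291,270),.046),("timer",(263,224),.047),("vial",(336,218),.075),("pile",(422,214),.114)):
    X=onz(T,*p,z); print(n,X.round(3),proj(S,X).round(1),np.hypot(*X[:2]).round(3))
a=T["image"][180:300,165:475,::-1]; a=cv2.resize(a,None,fx=2.58,fy=2.58,interpolation=cv2.INTER_CUBIC)
cv2.imwrite("pics/tc.png",a)
b=S["image"][170:385,185:400,::-1]; cv2.imwrite("pics/sc.png",cv2.resize(b,None,fx=2.75,fy=2.75,interpolation=cv2.INTER_CUBIC))
E
```

```text
T [ 0.41045523 -0.03055472  0.98986482]
S [0.13969379 0.48348798 0.68766754]
j66 [0.447 0.167 0.09 ] [281.4 333.2] 0.478
j57 [0.556 0.229 0.075] [208.9 334.5] 0.601
j48 [ 0.445 -0.165  0.06 ] [378.5 235.4] 0.474
j39 [0.447 0.018 0.046] [331.2 293.1] 0.448
timer [0.544 0.076 0.047] [273. 291.] 0.549
vial [ 0.551 -0.076  0.075] [314.4 235.4] 0.556
pile [ 0.551 -0.242  0.114] [355.4 182.1] 0.601
```

View pics/tc.png

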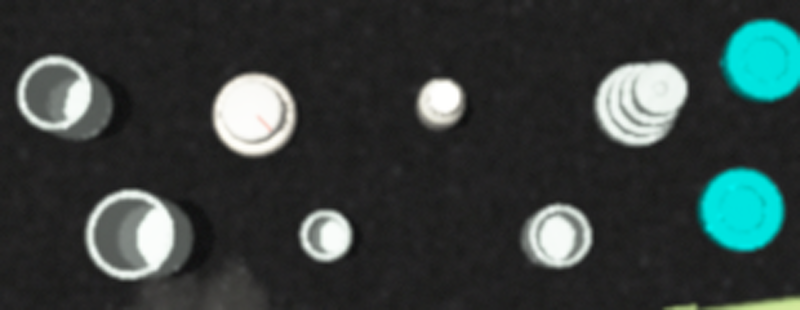

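View pics/sc.png

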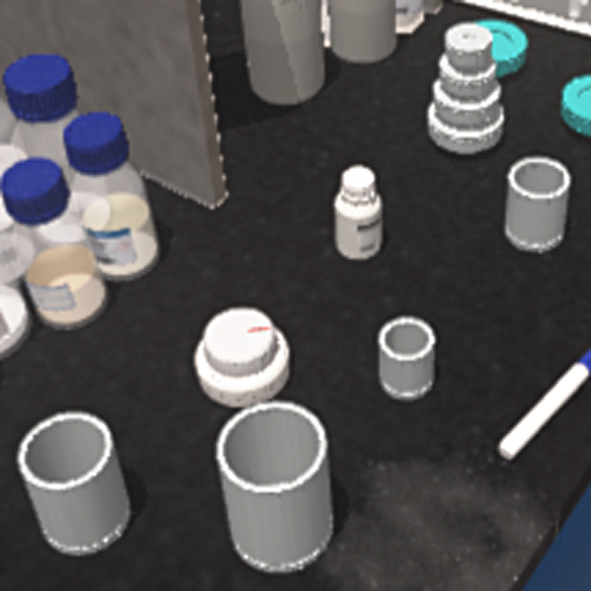

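The top crop shows the steel four-tier stack at crop (660,90), separate from the plain turquoise lids. The scene crop confirms the same stack at (468,85) and four open jars with bright rims. Next I'll fit the rims precisely in both views.

{"name": "play_rows", "arguments": {"commands": [[0, 0, 0, 0, 0, 6.75], [0, 0, 0, 0, 0, 6.75], [0, 0, 0, 0, 0, 6.75], [0, 0, 0, 0, 0, 6.7], [0, -40, 0, 0, 0, 0]], "hand": 70}}

```text
time: 0.52
tool_pos: [0.2821, -0.5203, 0.2166]
tool_rot: [-0.001, 1.0, -0.004, -0.001]
contact_force: [0.3, 1.0, 0.5]
gripper_width: 0.822
grasp_force: 0.0
```

{"name": "play_rows", "arguments": {"commands": [[0, -40, 0, 0, 0, 0], [0, -40, 0, 0, 0, 0], [0, -40, 0, 0, 0, 0], [0, -40, 0, 0, 0, 0], [0, 0, 0, 0, 0, 0]]}}

```text
time: 0.93
tool_pos: [0.2826, -0.3514, 0.2176]
tool_rot: [-0.002, 1.0, 0.001, -0.0]
contact_force: [-0.2, -1.2, 0.0]
gripper_width: 0.82
grasp_force: 0.0
```

{"name": "play_rows", "arguments": {"commands": [[38, -17, 0, 0, 0, 0], [38, -17, 0, 0, 0, 0], [38, -17, 0, 0, 0, 0], [38, -17, 0, 0, 0, 0], [38, -17, 0, 0, 0, 0]], "hand": 48}}

```text
time: 1.35
tool_pos: [0.4746, -0.2713, 0.2191]
tool_rot: [0.0, 1.0, -0.0, -0.0]
contact_force: [0.3, -1.2, -0.1]
gripper_width: 0.563
grasp_force: 0.0
```

{"name": "play_rows", "arguments": {"commands": [[38, -17, 0, 0, 0, 0], [38, -17, 0, 0, 0, 0], [0, 0, 30, 0, 0, 0], [0, 0, 0, 0, 0, 0]]}}

```text
time: 1.68
tool_pos: [0.5482, -0.2359, 0.1836]
tool_rot: [-0.002, 1.0, 0.001, -0.004]
contact_force: [-0.2, -0.7, -2.0]
gripper_width: 0.567
grasp_force: 0.0
```

```bash
cat > st.py <<'E'
from plant import manip
from h import *
def show(goal=None):
    s=manip.state(); q=s["tool_rot"]; M=Ro.from_quat(q,scalar_first=True).as_matrix()
    print("t",round(s["time"],2),"pos",s["tool_pos"].round(4),"F",s["contact_force"].round(1),"w",round(s["gripper_width"]*85.4,1),"g",round(s["grasp_force"],1),"rotvec err deg",np.degrees(Ro.from_matrix(np.diag([1,-1,-1]).T@M).as_rotvec()).round(2))
    if goal is not None: print("tool mm to goal",(M.T@(np.array(goal)-s["tool_pos"])*1e3).round(1))
E
python3 - <<'E'
from st import *
from plant import imaging
show([.551,-.2403,.107])
a=[]
for n,(r0,r1,c0,c1) in dict(scene=(110,240,280,420),top=(150,280,345,485)).items():
    f=imaging.grab_frame(n); pickle.dump(f,open(n+"1.pkl","wb")); a.append(cv2.resize(f["image"][r0:r1,c0:c1,::-1],None,fx=2.8,fy=2.8,interpolation=2))
cv2.imwrite("pics/a1.png",np.hstack(a))
E
```

```text
t 1.68 pos [ 0.5482 -0.2359  0.1836] F [-0.2 -0.7 -2. ] w 48.4 g 0.0 rotvec err deg [ 0.26 -0.46 -0.15]
tool mm to goal [ 3.4  4.8 76.6]
```

View pics/a1.png

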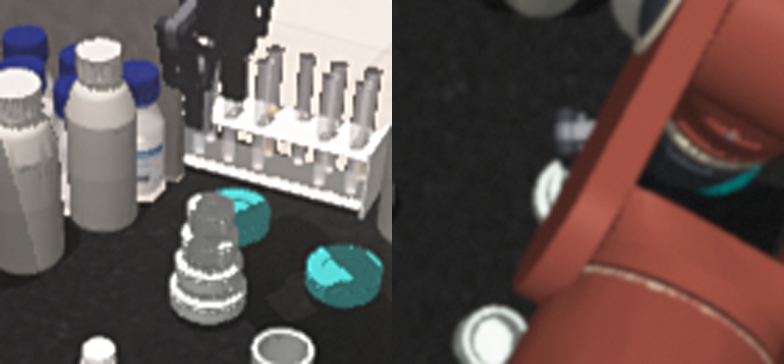

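Run:
```python
from st import *
S=pickle.load(open("scene1.pkl","rb"))
for dy in(-.028,.028):
  for z in(.17,.18): print(dy,z,((proj(S,[.548,-.236+dy,z])-[280,110])*2.8).round())
g=S["image"][110:190,330:380]
cv2.imwrite("pics/f.png",cv2.resize(cv2.convertScaleAbs(g[:,:,::-1],alpha=2.5),None,fx=7,fy=7,interpolation=2))
```

```text
-0.028 0.17 [231. 131.]
-0.028 0.18 [231. 120.]
0.028 0.17 [194. 164.]
0.028 0.18 [194. 152.]
```

View pics/f.png

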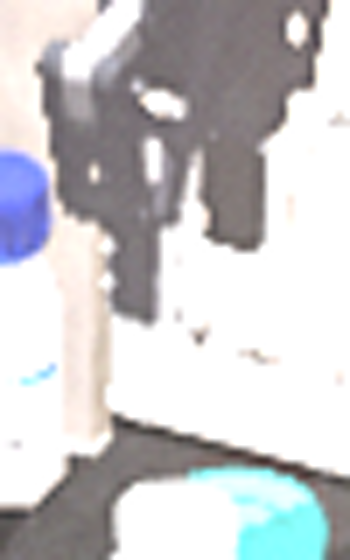

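Run:
```python
from st import *
S=pickle.load(open("scene1.pkl","rb"));S0=pickle.load(open("scene.pkl","rb"))
d=cv2.absdiff(S["image"],S0["image"]).max(2)[110:190,330:380]
for r in range(44,66): print(110+r,''.join('#' if v>25 else '.' for v in d[r]))
```

```text
154 ................##########........................
155 ................##########........................
156 ...................#######........................
157 ...................#####..........................
158 ..................................................
159 ..................................................
160 ..................................................
161 ..................................................
162 ..................................................
163 ..................................................
164 ..................................................
165 ..................................................
166 ..................................................
167 ..................................................
168 ..................................................
169 ..................................................
170 ..................................................
171 ..................................................
172 ..................................................
173 ..................................................
174 ..................................................
175 ..................................................
```

Run:
```python
from st import *
from plant import imaging
show()
S=imaging.grab_frame("scene");S0=pickle.load(open("scene.pkl","rb"));show()
p=manip.state()["tool_pos"]
for dy in(-.028,.028): print(proj(S,p+[0,dy,-.014]).round(1))
d=cv2.absdiff(S["image"],S0["image"]).max(2)[110:190,330:380]
for r in range(30,66): print(110+r,''.join('#' if v>25 else '.' for v in d[r]))
```

```text
t 1.78 pos [ 0.5477 -0.2378  0.1872] F [-0.2 -0.3 -0.4] w 47.8 g 0.0 rotvec err deg [ 0.13 -0.26  0.02]
t 1.83 pos [ 0.5482 -0.2386  0.1889] F [ 0.1 -0.9  0.2] w 47.7 g 0.0 rotvec err deg [ 0.04 -0.11  0.07]
[363.  154.3]
[349.9 165.9]
140 ..............#############..###########..........
141 ................###########..###########..........
142 ................###########...##########..........
143 ................###########...#########...........
144 ................###########....#######............
145 ................###########.........##............
146 ................########.##.......................
147 ................########.##.......................
148 ...............############.......................
149 ...............############.......................
150 ...............############.......................
151 ................###########.......................
152 ................###########.......................
153 .................##########.......................
154 ...................#####.##.......................
155 ...................#####...........
[... 415 characters left out ...]
........................................
164 ..................................................
165 ..................................................
166 ..................................................
167 ..................................................
168 ..................................................
169 ..................................................
170 ..................................................
171 ..................................................
172 ..................................................
173 ..................................................
174 ..................................................
175 ..................................................
```

Run:
```python
from st import *
S=pickle.load(open("scene1.pkl","rb"));S0=pickle.load(open("scene.pkl","rb"))
d=cv2.absdiff(S["image"],S0["image"]).max(2)[110:190,330:380]
for r in range(38,64): print(110+r,' '.join('%3d'%v for v in d[r,10:45]))
T=pickle.load(open("top1.pkl","rb"));T0=pickle.load(open("top.pkl","rb"))
for dy in(-.028,0,.028): print(proj(T,[.548,-.2378+dy,.173]).round(1),proj(T,[.548,-.2378+dy,.198]).round(1))
```

```text
148   2   1   0   2   5  67 209 209 207 172 126 123 102  45 101 111  13   0   1   1   2   2   5   4   3   7  10   5   0   1   1   0   1   0   2
149   3   2   2   1  14  29 198 210 206 193 162 153 130 104 151 139  11   2   2   0   1   0   1   2   1   3   1   2   1   1   1   1   1   1   1
150   1   4   1   1  27  43 187 210 206 207 203 201 176 138 151 129   2   3   0   1   1   1   0   2   0   1   1   0   1   0   0   1   1   2   1
151   3   2   1   3   5  22 165 187 203 206 207 207 182 140 152 110   2   2   0   1   0   2   0   1   1   0   0   0   1   0   0   1   1   1   1
152   1   2   2   1   1  19  88  87  89 121 168 184 180 140 150 112   0   0   0   0   1   1   1   1   0   0   0   1   0   0   1   1   1   0   1
153   2   3   1   2   2   6  81  83  80 113 129 124  93  62  85 104   9   0   0   0   0   0   0   0   0   0   0   0   0   0   1   1   2   1   1
154   4   2   1   1   3   9  68  81  88 128 137 133  91  36  33  57   4   3   1   1   1   0   0   0   0   0   0   0   1   0   1   1   1   1   1
155   1   1   3   3   1   5  29  49  62 105 134 136  89  42  37  60   1   2   0   1   2   2 
[... 2027 characters left out ...]
   1   0   1   1   1   2   1   1   1   1
170   1   2   1   2   3   2   4   5   6   3   3   1   2   1   1   2   1   0   0   0   0   0   0   0   1   1   0   1   1   1   1   1   1   1   1
171   2   1   2   1   1   2   4   5   5   4   3   4   6   5   2   1   2   1   1   1   0   0   0   0   0   0   0   0   2   1   1   1   1   2   1
172   2   0   1   3   1   2   3   4   5   3   2   3   5   5   2   4   4   2   2   1   0   1   2   1   0   0   0   0   0   0   0   2   1   1   2
173   1   1   0   1   1   1   4   5   3   4   3   2   3   6   3   2   4   6   6   3   4   3   1   0   1   2   1   1   0   0   0   0   0   0   0
[442.8 210.2] [446.8 207.8]
[427.5 210.3] [431.  207.9]
[412.2 210.5] [415.2 208.1]
```

Run:
```python
from st import *
T=pickle.load(open("top1.pkl","rb"));T0=pickle.load(open("top.pkl","rb"))
d=cv2.absdiff(T["image"],T0["image"]).max(2)
for r in range(182,224): print(r,' '.join('%3d'%v for v in T["image"].min(2)[r,396:424]),'|',''.join('#' if v>12 else '.' for v in d[r,396:440]))
```

```text
182  31  33  32  34  32  33  34  33  33  30  30  32  32  33  33  30  31  31  32  31  34  34  35  34  35  34  33  32 | ...........................#################
183  31  31  32  32  30  31  34  31  32  31  29  32  32  30  33  32  31  31  32  33  35  35  32  33  33  34  33  34 | ..........................##################
184  35  34  31  30  30  29  31  32  30  31  30  31  32  31  33  34  33  33  33  34  35  35  32  31  32  32  31  32 | ..........................##################
185  37  34  34  32  29  29  29  29  31  30  31  30  29  31  32  34  35  34  34  37  37  36  31  31  31  33  34  33 | .........................###################
186  38  37  35  33  30  31  30  30  30  32  32  29  30  31  34  35  36  34  34  36  37  37  32  29  32  32  33  32 | ........................####################
187  37  34  34  32  32  33  30  31  33  34  34  36  35  33  34  35  34  32  33  35  37  35  32  30  31  32  32  31 | ........................####################
188  34  34  32  33  34  34  34  35  37  41  48  50  45  39  36  35  33  32  31  34  35  35  33  32  33  32  32  33 | ....
[... 5045 characters left out ...]
0 | .......#####################################
220 168 223 236 222 178 190 207 154  79  36  31  33  31  34  36  50  67  77  78  77  77  75  75  74  73  71  71  69 | .....#######################################
221 171 225 237 226 187 178 175 113  50  34  32  31  33  34  41  58  74  80  79  78  78  78  74  76  75  74  73  71 | .....#######################################
222 163 222 238 231 194 151 129  78  36  32  34  33  33  38  49  67  80  82  81  81  80  79  78  78  77  76  73  74 | .....#######################################
223 141 209 239 236 204 133  85  49  32  33  33  32  35  46  62  76  83  84  83  82  80  80  80  78  76  77  76  75 | .....#######################################
```

{"name": "play_rows", "arguments": {"commands": [[3, 1, 20, 0, 0, 0], [0, 0.5, 20, 0, 0, 0], [0, 0, 20, 0, 0, 0], [0, 0, 12, 0, 0, 0], [0, 0, 0, 0, 0, 0]], "hand": 60}}

```text
time: 2.25
tool_pos: [0.5499, -0.2399, 0.1152]
tool_rot: [-0.001, 1.0, -0.001, -0.002]
contact_force: [-0.6, 0.4, -0.1]
gripper_width: 0.703
grasp_force: 0.0
```

Run:
```python
from st import *
from plant import imaging
imaging.grab_frame("scene");f=imaging.grab_frame("scene"); show([.551,-.2403,.107]); pickle.dump(f,open("scene2.pkl","wb"))
p=manip.state()["tool_pos"]; w=.03
for dy in(-w-.007,w+.007): print(((proj(f,p+[0,dy,-.014])-[315,120])*6.5).round(),((proj(f,p+[0,dy,.011])-[315,120])*6.5).round())
cv2.imwrite("pics/g.png",cv2.resize(cv2.convertScaleAbs(f["image"][120:210,315:400,::-1],alpha=1.8),None,fx=6.5,fy=6.5,interpolation=2))
```

```text
t 2.35 pos [ 0.552  -0.2407  0.1184] F [0.2 0.2 0.3] w 59.7 g 0.0 rotvec err deg [-0.03  0.04  0.1 ]
tool mm to goal [-1.  -0.4 11.4]
[310. 377.] [313. 318.]
[202. 479.] [203. 419.]
```

View pics/g.png

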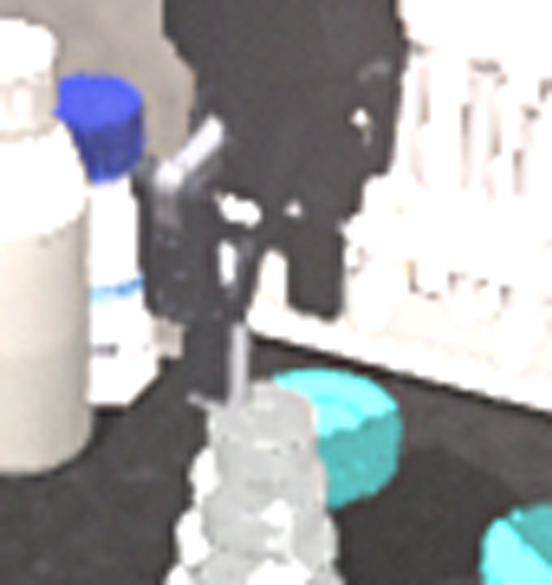

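The picture shows the jaws straddling the stack. The right tip is at (315,318) and the left tip at (203,400), which puts the tips about 25 mm higher than the stated nose length implies. I'll test by closing lower while open. The width will show which band sits between the pads.

{"name": "play_rows", "arguments": {"commands": [[0, 0, 15, 0, 0, 0], [0, 0, 14, 0, 0, 0], [0, 0, 0, 0, 0, 0], [0, 0, 0, 0, 0, 0]], "hand": 60}}

```text
time: 2.68
tool_pos: [0.5517, -0.2397, 0.088]
tool_rot: [-0.0, 1.0, -0.0, -0.001]
contact_force: [0.1, -0.2, 0.8]
gripper_width: 0.702
grasp_force: 0.0
```

{"name": "play_rows", "arguments": {"commands": [[0, 0, 0, 0, 0, 0], [0, 0, 0, 0, 0, 0], [0, 0, 0, 0, 0, 0], [0, 0, 0, 0, 0, 0]], "hand": 36}}

```text
time: 3.02
tool_pos: [0.5529, -0.2404, 0.0898]
tool_rot: [0.001, 1.0, -0.0, 0.001]
contact_force: [-0.3, -0.2, 2.1]
gripper_width: 0.429
grasp_force: 34.1
```

Run:
```python
from st import *
from plant import imaging
f=imaging.grab_frame("scene"); show(); pickle.dump(f,open("scene3.pkl","wb"))
cv2.imwrite("pics/g2.png",cv2.resize(cv2.convertScaleAbs(f["image"][120:220,315:400,::-1],alpha=1.5),None,fx=5.5,fy=5.5,interpolation=2))
```

```text
t 3.07 pos [ 0.5529 -0.2404  0.0898] F [ 0.1 -0.1  4.4] w 36.6 g 34.1 rotvec err deg [-0.07  0.1   0.03]
```

View pics/g2.png

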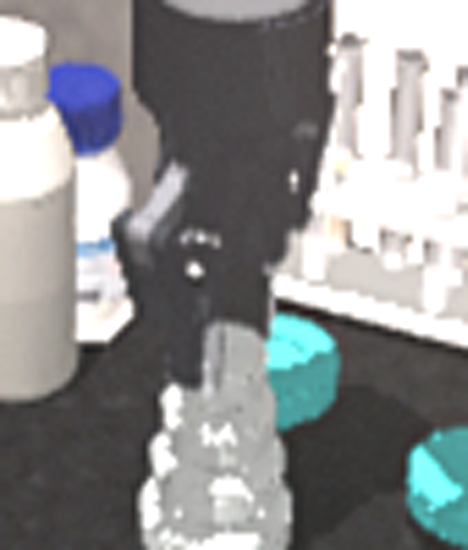

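{"name": "play_rows", "arguments": {"commands": [[0, 0, 0, 0, 0, 0], [0, 0, 0, 0, 0, 0], [0, 0, -3, 0, 0, 0], [0, 0, -8, 0, 0, 0], [0, 0, -25, 0, 0, 0]], "hand": 15}}

```text
time: 3.48
tool_pos: [0.549, -0.238, 0.1198]
tool_rot: [-0.003, 1.0, -0.0, -0.004]
contact_force: [0.3, 0.9, -0.9]
gripper_width: 0.418
grasp_force: 60.0
```

{"name": "play_rows", "arguments": {"commands": [[0, 0, -25, 0, 0, 0], [-5, -12, 0, 0, 0, 0], [-10, -25, 0, 0, 0, 0], [-14, -34, 0, 0, 0, 0], [-14, -34, 0, 0, 0, 0]]}}

```text
time: 3.9
tool_pos: [0.508, -0.1336, 0.1486]
tool_rot: [-0.0, 1.0, -0.001, -0.001]
contact_force: [0.4, 1.5, -0.4]
gripper_width: 0.415
grasp_force: 60.0
```

{"name": "play_rows", "arguments": {"commands": [[-14, -34, 0, 0, 0, 0], [-14, -34, 0, 0, 0, 0], [-14, -34, 0, 0, 0, 0], [-12, -28, 0, 0, 0, 0], [-6, -14, 0, 0, 0, 0]]}}

```text
time: 4.32
tool_pos: [0.4468, 0.0122, 0.1482]
tool_rot: [-0.001, 1.0, 0.001, -0.001]
contact_force: [-0.1, -0.8, -2.0]
gripper_width: 0.414
grasp_force: 60.1
```

{"name": "play_rows", "arguments": {"commands": [[0, 0, 0, 0, 0, 0], [0, 0, 0, 0, 0, 0]]}}

```text
time: 4.48
tool_pos: [0.4485, 0.0098, 0.1488]
tool_rot: [0.0, 1.0, 0.001, -0.0]
contact_force: [-0.0, -0.8, -1.6]
gripper_width: 0.418
grasp_force: 60.1
```

Run:
```python
from st import *
from plant import imaging
f=imaging.grab_frame("scene"); show([.4455,.0173,.043]); pickle.dump(f,open("scene4.pkl","wb"))
cv2.imwrite("pics/g3.png",cv2.resize(f["image"][170:330,260:420,::-1],None,fx=3.7,fy=3.7,interpolation=2))
```

```text
t 4.53 pos [0.449  0.0091 0.149 ] F [-0.5 -0.2 -0.7] w 35.1 g 60.1 rotvec err deg [-0.02 -0.02 -0.  ]
tool mm to goal [ -3.5  -8.2 106. ]
```

View pics/g3.png

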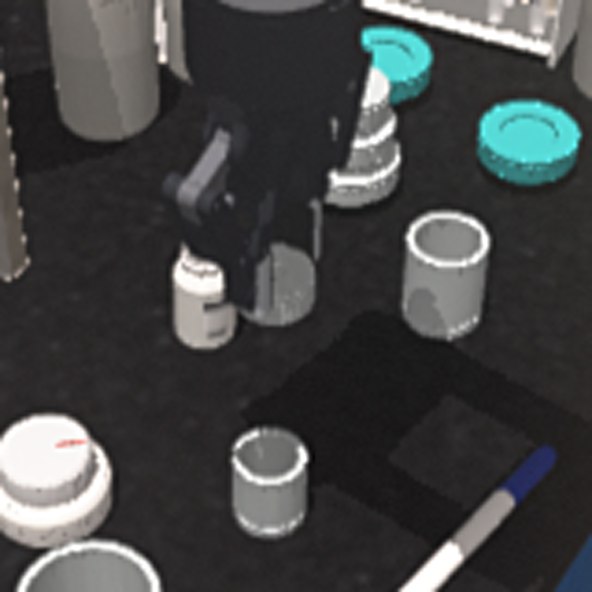

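Run:
```python
from st import *
f=pickle.load(open("scene4.pkl","rb"))
for dz in(-.009,0,.009): print(dz,((proj(f,[.449,.0091,.161+dz])-[260,170])*3.7).round())
for a in (0,180): 
  d=.0195*np.array([np.cos(np.radians(a+34)),np.sin(np.radians(a+34)),0]); print(((proj(f,np.array([.449,.0091,.161])+d)-[260,170])*3.7).round())
```

```text
-0.009 [269. 296.]
0 [269. 283.]
0.009 [269. 269.]
[228. 283.]
[310. 282.]
```

Run:
```python
from st import *
f=pickle.load(open("scene4.pkl","rb")); g=f["image"].min(2)
for r in range(236,262): print(r,' '.join('%3d'%v for v in g[r,322:350]))
c=np.array([.449,.0091,.161])
for dx in(0,-.002,-.004):
  print(dx,[proj(f,c+[dx-.0195*.83,-.0195*.56,z]).round(1) for z in(.009,-.009)], 'front bottom',proj(f,c+[dx-.0195*.57,.0195*.82,-.009]).round(1))
```

```text
236  36  34  36  34  36  45  51  47  36  37  42  85 104 103 106  78  57  47  39  33  31  32  50 107  72  35  35  36
237  36  36  35  34  37  48  50  46  38  45  45  94 119 118 117 114 100  86  75  57  40  30  49 108  71  37  34  38
238  36  36  37  35  37  45  49  44  35  47  56  79 117 116 114 116 116 116 115 100  76  35  47 107  67  37  38  39
239  36  35  37  45  39  39  42  40  34  55  90  78 111 116 115 113 113 114 115 115 113  71  47  95  52  34  38  40
240  35  38  41  60  42  35  36  39  53  86 103  78 112 120 115 114 111 112 114 114 117 113  61  58  39  37  41  40
241  34  36  37  51  38  34  35  61  89 109 104  85 128 126 117 115 112 113 113 113 114 116  86  38  36  39  40  39
242  34  35  36  39  35  34  39  79 113 110 101  77 116 114 112 113 114 112 112 114 113 117 114  42  34  38  40  40
243  32  37  35  38  36  33  41  78 113 109 100  75 111 112 109 109 114 113 113 112 113 115 117  47  32  38  40  39
244  33  36  35  38  37  32  41  78 111 109 101  72 107 113 109 113 114 113 112 112 114 114 114  56  34  36  41  41
245  33  39  36  36  38  34  41  83 112 110  99  64 100 
[... 1453 characters left out ...]
58 131  70  24  27  43  37  33  33  40  43  43  43  45  45  46  37  37  34  34  38  38  38  35  36  39  41  41  41
259 130  52  21  29  37  37  32  33  34  38  38  39  37  37  35  32  35  35  36  39  39  38  38  39  40  38  41  42
260 120  38  25  35  37  35  33  34  36  42  44  40  39  38  36  37  38  36  37  38  38  39  38  39  39  41  40  41
261  70  30  34  38  34  38  36  37  40  46  47  43  41  37  39  39  37  40  40  38  37  38  37  38  38  40  41  41
0 [array([344. , 242.4]), array([343.8, 249.9])] front bottom [333.1 257.7]
-0.002 [array([344.9, 242.9]), array([344.7, 250.4])] front bottom [334.1 258.2]
-0.004 [array([345.9, 243.3]), array([345.7, 250.8])] front bottom [335.1 258.6]
```

{"name": "play_rows", "arguments": {"commands": [[-1.5, -8.2, 0, 0, 0, 0], [0, 0, 25, 0, 0, 0], [0, 0, 30, 0, 0, 0], [0, 0, 20, 0, 0, 0], [0, 0, 10, 0, 0, 0]]}}

```text
time: 4.95
tool_pos: [0.4457, 0.0172, 0.0611]
tool_rot: [-0.0, 1.0, -0.001, -0.003]
contact_force: [-0.5, -0.3, -1.9]
gripper_width: 0.412
grasp_force: 60.1
```

{"name": "play_rows", "arguments": {"commands": [[0, 0, 5, 0, 0, 0], [0, 0, 4, 0, 0, 0], [0, 0, 3, 0, 0, 0], [0, 0, 3, 0, 0, 0], [0, 0, 2, 0, 0, 0]]}}

```text
time: 5.37
tool_pos: [0.4487, 0.0172, 0.0483]
tool_rot: [0.0, 1.0, -0.0, 0.001]
contact_force: [0.0, 0.2, -1.3]
gripper_width: 0.419
grasp_force: 60.1
```

{"name": "play_rows", "arguments": {"commands": [[0, 0, 1, 0, 0, 0], [0, 0, 1, 0, 0, 0], [0, 0, 0, 0, 0, 0], [0, 0, 0, 0, 0, 0]]}}

```text
time: 5.7
tool_pos: [0.4479, 0.0173, 0.0456]
tool_rot: [0.0, 1.0, -0.0, 0.0]
contact_force: [-0.2, -0.7, -1.1]
gripper_width: 0.417
grasp_force: 60.1
```

```bash
python3 -c "
from st import *
show([.4475,.0173,.043])"
```

```text
t 5.7 pos [0.4479 0.0173 0.0456] F [-0.2 -0.7 -1.1] w 35.6 g 60.1 rotvec err deg [-0.    0.03  0.03]
tool mm to goal [-0.4  0.   2.6]
```

{"name": "play_rows", "arguments": {"commands": [[0, 0, 1, 0, 0, 0], [0, 0, 0.7, 0, 0, 0], [0, 0, 0, 0, 0, 0]]}}

```text
time: 5.95
tool_pos: [0.4477, 0.0173, 0.0436]
tool_rot: [-0.0, 1.0, -0.0, -0.0]
contact_force: [0.0, 0.2, -0.6]
gripper_width: 0.415
grasp_force: 60.1
```

{"name": "play_rows", "arguments": {"commands": [[0, 0, 0.7, 0, 0, 0], [0, 0, 0, 0, 0, 0]]}}

```text
time: 6.12
tool_pos: [0.4479, 0.0174, 0.0432]
tool_rot: [-0.0, 1.0, -0.0, 0.0]
contact_force: [0.7, 0.4, -0.9]
gripper_width: 0.418
grasp_force: 60.2
```

{"name": "play_rows", "arguments": {"commands": [[0, 0, 0.5, 0, 0, 0], [0, 0, 0, 0, 0, 0]]}}

```text
time: 6.28
tool_pos: [0.4481, 0.0174, 0.0431]
tool_rot: [-0.0, 1.0, -0.0, 0.0]
contact_force: [-1.2, 0.6, 2.9]
gripper_width: 0.412
grasp_force: 60.6
```

{"name": "play_rows", "arguments": {"commands": [[0, 0, 0.5, 0, 0, 0], [0, 0, 0, 0, 0, 0]]}}

```text
time: 6.45
tool_pos: [0.4484, 0.0174, 0.043]
tool_rot: [-0.0, 1.0, -0.0, 0.0]
contact_force: [-1.8, 1.2, 6.4]
gripper_width: 0.413
grasp_force: 60.9
```

{"name": "play_rows", "arguments": {"commands": [[0, 0, 0, 0, 0, 0], [0, 0, 0, 0, 0, 0], [0, 0, 0, 0, 0, 0], [0, 0, -10, 0, 0, 0], [0, 0, -20, 0, 0, 0]], "hand": 60}}

```text
time: 6.87
tool_pos: [0.4453, 0.0176, 0.0699]
tool_rot: [-0.0, 1.0, -0.0, -0.003]
contact_force: [0.6, 0.1, -0.0]
gripper_width: 0.701
grasp_force: 0.0
```

{"name": "play_rows", "arguments": {"commands": [[0, 0, -25, 0, 0, 0], [0, 0, -25, 0, 0, 0], [10, 25, 0, 0, 0, 0], [14, 34, 0, 0, 0, 0], [14, 34, 0, 0, 0, 0]]}}

```text
time: 7.28
tool_pos: [0.4867, -0.0765, 0.1237]
tool_rot: [0.0, 1.0, 0.001, 0.001]
contact_force: [0.9, 0.6, -0.3]
gripper_width: 0.704
grasp_force: 0.0
```

{"name": "play_rows", "arguments": {"commands": [[14, 34, 0, 0, 0, 0], [14, 34, 0, 0, 0, 0], [14, 34, 0, 0, 0, 0], [14, 34, 0, 0, 0, 0], [10, 28, 0, 0, 0, 0]]}}

```text
time: 7.7
tool_pos: [0.5524, -0.2424, 0.1227]
tool_rot: [0.0, 1.0, -0.001, 0.0]
contact_force: [0.6, 0.3, 0.3]
gripper_width: 0.702
grasp_force: 0.0
```

{"name": "play_rows", "arguments": {"commands": [[0, 0, 0, 0, 0, 0], [0, 0, 0, 0, 0, 0], [0, 0, 0, 0, 0, 0]]}}

```text
time: 7.95
tool_pos: [0.5513, -0.2393, 0.122]
tool_rot: [-0.0, 1.0, -0.0, -0.0]
contact_force: [-0.0, 0.2, 1.0]
gripper_width: 0.705
grasp_force: 0.0
```

Run:
```python
from m import *
from st import *
from plant import imaging
f=imaging.grab_frame("scene"); show([.551,-.2403,.065]); pickle.dump(f,open("scene5.pkl","wb"))
cv2.imwrite("pics/g4.png",cv2.resize(f["image"][150:330,250:420,::-1],None,fx=3.3,fy=3.3,interpolation=2))
for X,r in(((.4455,.0173,.064),.0195),((.551,-.241,.084),.024)):
  c=np.array(X[:2])
  for th in(60,80,100):
    o=rimfit(f,np.r_[c,X[2]],r,th); print(th,o)
```

```text
t 8.0 pos [ 0.5512 -0.2388  0.122 ] F [-0.2  0.1  0.3] w 59.8 g 0.0 rotvec err deg [ 0.03 -0.03  0.  ]
tool mm to goal [-0.2  1.5 57. ]
60 (array([0.44814004, 0.01522215]), np.float64(0.021775583138147734), 35)
80 (array([0.44795474, 0.01546834]), np.float64(0.021003223434259363), 36)
100 (array([0.44776979, 0.01566092]), np.float64(0.020461434293830294), 37)
60 (array([ 0.55216245, -0.24158236]), np.float64(0.026882782010297805), 24)
80 (array([ 0.55231536, -0.24086365]), np.float64(0.025262926421447892), 26)
100 (array([ 0.55114946, -0.23995948]), np.float64(0.02498189328670236), 24)
```

View pics/g4.png

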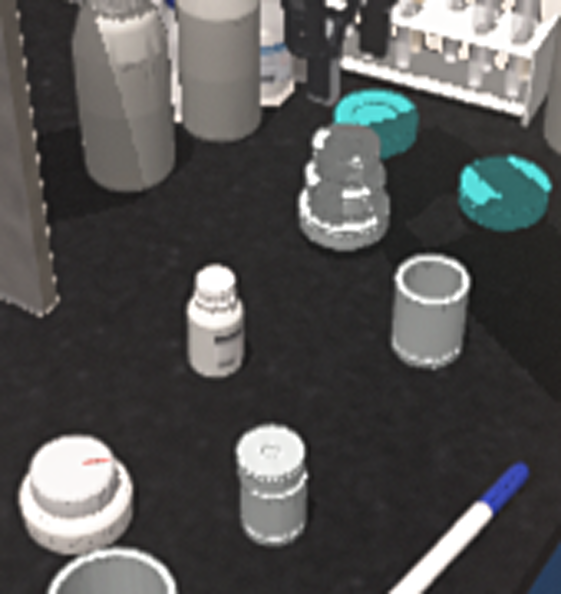

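{"name": "play_rows", "arguments": {"commands": [[0, 1.5, 20, 0, 0, 0], [0, 0, 20, 0, 0, 0], [0, 0, 15, 0, 0, 0], [0, 0, 7, 0, 0, 0], [0, 0, 0, 0, 0, 0]]}}

```text
time: 8.42
tool_pos: [0.55, -0.2392, 0.0579]
tool_rot: [-0.001, 1.0, 0.0, -0.002]
contact_force: [-0.2, 0.3, -0.2]
gripper_width: 0.699
grasp_force: 0.0
```

{"name": "play_rows", "arguments": {"commands": [[0, 0, 0, 0, 0, 0], [0, 0, 0, 0, 0, 0]]}}

```text
time: 8.58
tool_pos: [0.5524, -0.2412, 0.0615]
tool_rot: [0.001, 1.0, 0.0, 0.001]
contact_force: [0.0, -0.7, 0.1]
gripper_width: 0.702
grasp_force: 0.0
```

{"name": "play_rows", "arguments": {"commands": [[0, 0, 0, 0, 0, 0], [0, 0, 0, 0, 0, 0], [0, 0, 0, 0, 0, 0], [0, 0, 0, 0, 0, 0], [0, 0, 0, 0, 0, 0]], "hand": 20}}

```text
time: 9.0
tool_pos: [0.5531, -0.2419, 0.0623]
tool_rot: [0.001, 1.0, -0.0, 0.002]
contact_force: [0.1, 0.7, 5.1]
gripper_width: 0.52
grasp_force: 61.0
```

{"name": "play_rows", "arguments": {"commands": [[0, 0, -3, 0, 0, 0], [0, 0, -8, 0, 0, 0], [0, 0, -20, 0, 0, 0], [0, 0, -20, 0, 0, 0], [-10, -7, 0, 0, 0, 0]]}}

```text
time: 9.42
tool_pos: [0.5448, -0.2365, 0.1163]
tool_rot: [0.002, 1.0, -0.0, 0.004]
contact_force: [0.2, -0.6, 0.3]
gripper_width: 0.521
grasp_force: 61.4
```

{"name": "play_rows", "arguments": {"commands": [[-30, -20, 0, 0, 0, 0], [-35, -23, 0, 0, 0, 0], [-22, -16, 0, 0, 0, 0], [-11, -8, 0, 0, 0, 0], [0, 0, 0, 0, 0, 0]]}}

```text
time: 9.83
tool_pos: [0.4414, -0.1655, 0.1102]
tool_rot: [-0.001, 1.0, 0.0, -0.001]
contact_force: [0.2, 0.3, -2.0]
gripper_width: 0.518
grasp_force: 61.4
```

{"name": "play_rows", "arguments": {"commands": [[0, 0, 0, 0, 0, 0], [0, 0, 0, 0, 0, 0], [0, 0, 0, 0, 0, 0]]}}

```text
time: 10.08
tool_pos: [0.4447, -0.168, 0.1115]
tool_rot: [0.0, 1.0, -0.0, 0.0]
contact_force: [0.3, -0.5, -0.9]
gripper_width: 0.523
grasp_force: 61.4
```

```bash
cat > lidx.py <<'E'
from st import *
from plant import imaging
def look(r,dz,goal,name):
    f=imaging.grab_frame("scene"); show(goal); p=manip.state()["tool_pos"]; pickle.dump(f,open(name+".pkl","wb")); g=f["image"].min(2)
    c=p+[0,0,dz]
    for z in(.004,-.005):
        u,v=proj(f,c+[-r*.83,-r*.56,z]); row=g[int(round(v)),int(u)-8:int(u)+9]; print("edge pred %.1f row %d from col %d:"%(u,round(v),int(u)-8),*row)
    u,v=proj(f,c+[-r*.57,r*.82,-.009]); col=g[int(v)-8:int(v)+9,int(round(u))]; print("bottom pred %.1f col %d from row %d:"%(v,round(u),int(v)-8),*col)
    print("px per mm x: %.2f"%((proj(f,c+[-.001,0,0])-proj(f,c))[0]))
E
python3 -c "
from lidx import *
look(.024,.0127,[.4444,-.1682,.0563],'scene6')"
```

```text
t 10.13 pos [ 0.4446 -0.168   0.1114] F [ 0.8  0.1 -1.3] w 44.2 g 61.4 rotvec err deg [-0.02  0.02  0.05]
tool mm to goal [-0.2  0.2 55.1]
edge pred 393.3 row 209 from col 385: 115 114 113 114 115 114 116 113 115 99 86 86 87 87 87 80 80
edge pred 392.9 row 213 from col 384: 114 110 112 113 117 116 118 117 114 108 59 54 44 44 46 49 49
bottom pred 222.0 col 382 from row 213: 81 91 106 107 114 114 115 123 121 66 37 39 28 30 68 119 116
px per mm x: 0.43
```

{"name": "play_rows", "arguments": {"commands": [[0, 0, 15, 0, 0, 0], [0, 0, 15, 0, 0, 0], [0, 0, 10, 0, 0, 0], [0, 0, 5, 0, 0, 0], [0, 0, 3, 0, 0, 0]]}}

```text
time: 10.55
tool_pos: [0.4435, -0.1672, 0.0619]
tool_rot: [-0.0, 1.0, -0.0, -0.001]
contact_force: [-0.1, -0.7, -0.8]
gripper_width: 0.516
grasp_force: 61.4
```

{"name": "play_rows", "arguments": {"commands": [[0, 0, 2, 0, 0, 0], [0, 0, 2, 0, 0, 0], [0, 0, 1, 0, 0, 0], [0, 0, 0, 0, 0, 0], [0, 0, 0, 0, 0, 0]]}}

```text
time: 10.97
tool_pos: [0.4441, -0.1674, 0.0585]
tool_rot: [0.0, 1.0, -0.0, 0.0]
contact_force: [-0.6, 0.5, -0.5]
gripper_width: 0.52
grasp_force: 61.4
```

{"name": "play_rows", "arguments": {"commands": [[0, 0, 1, 0, 0, 0], [0, 0, 0, 0, 0, 0], [0, 0, 0, 0, 0, 0]]}}

```text
time: 11.22
tool_pos: [0.4439, -0.1673, 0.0571]
tool_rot: [0.0, 1.0, -0.0, 0.0]
contact_force: [0.7, 0.0, -0.9]
gripper_width: 0.52
grasp_force: 61.4
```

{"name": "play_rows", "arguments": {"commands": [[0, 0, 0.5, 0, 0, 0], [0, 0, 0, 0, 0, 0], [0, 0, 0, 0, 0, 0]]}}

```text
time: 11.47
tool_pos: [0.4438, -0.1673, 0.0565]
tool_rot: [0.0, 1.0, -0.0, 0.0]
contact_force: [-0.1, -0.5, -1.0]
gripper_width: 0.517
grasp_force: 61.4
```

{"name": "play_rows", "arguments": {"commands": [[0, 0, 0.5, 0, 0, 0], [0, 0, 0, 0, 0, 0], [0, 0, 0, 0, 0, 0]]}}

```text
time: 11.72
tool_pos: [0.444, -0.1674, 0.0564]
tool_rot: [0.0, 1.0, -0.0, 0.0]
contact_force: [-0.8, -0.6, 2.6]
gripper_width: 0.519
grasp_force: 61.8
```

{"name": "play_rows", "arguments": {"commands": [[0, 0, 0.5, 0, 0, 0], [0, 0, 0, 0, 0, 0]]}}

```text
time: 11.88
tool_pos: [0.4442, -0.1676, 0.0564]
tool_rot: [0.0, 1.0, -0.0, 0.0]
contact_force: [-2.4, 0.7, 5.5]
gripper_width: 0.52
grasp_force: 62.2
```

{"name": "play_rows", "arguments": {"commands": [[0, 0, 0, 0, 0, 0], [0, 0, 0, 0, 0, 0], [0, 0, 0, 0, 0, 0], [0, 0, -10, 0, 0, 0], [0, 0, -25, 0, 0, 0]], "hand": 70}}

```text
time: 12.3
tool_pos: [0.4411, -0.1657, 0.0874]
tool_rot: [-0.002, 1.0, -0.0, -0.004]
contact_force: [0.4, 0.2, -0.5]
gripper_width: 0.819
grasp_force: 0.0
```

{"name": "play_rows", "arguments": {"commands": [[0, 0, -20, 0, 0, 0], [30, 20, 0, 0, 0, 0], [35, 25, 0, 0, 0, 0], [30, 20, 0, 0, 0, 0], [12, 8, 0, 0, 0, 0]]}}

```text
time: 12.72
tool_pos: [0.553, -0.2421, 0.1121]
tool_rot: [0.001, 1.0, -0.001, 0.002]
contact_force: [-1.0, -0.8, 0.9]
gripper_width: 0.821
grasp_force: 0.0
```

{"name": "play_rows", "arguments": {"commands": [[0, 0, 0, 0, 0, 0], [0, 0, 0, 0, 0, 0], [0, 0, 0, 0, 0, 0]]}}

```text
time: 12.97
tool_pos: [0.5488, -0.2389, 0.1103]
tool_rot: [-0.0, 1.0, -0.0, -0.001]
contact_force: [-0.2, -0.2, 0.2]
gripper_width: 0.819
grasp_force: 0.0
```

Run:
```python
from m import *
from st import *
from plant import imaging
f=imaging.grab_frame("scene"); show([.551,-.2403,.033]); pickle.dump(f,open("scene7.pkl","wb"))
cv2.imwrite("pics/g5.png",cv2.resize(f["image"][150:330,250:420,::-1],None,fx=3.3,fy=3.3,interpolation=2))
```

```text
t 13.02 pos [ 0.5487 -0.2387  0.1103] F [ 0.8  0.8 -1.1] w 69.9 g 0.0 rotvec err deg [ 0.04 -0.06  0.02]
tool mm to goal [ 2.4  1.6 77.3]
```

View pics/g5.png

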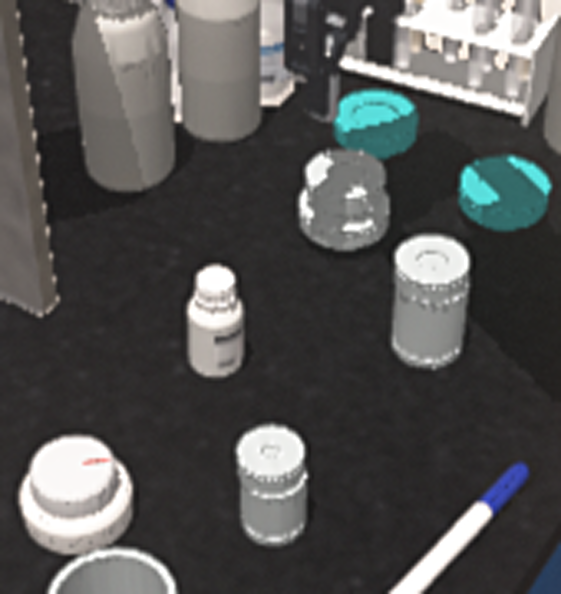

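{"name": "play_rows", "arguments": {"commands": [[2, 1, 25, 0, 0, 0], [0, 0, 25, 0, 0, 0], [0, 0, 17, 0, 0, 0], [0, 0, 10, 0, 0, 0], [0, 0, 0, 0, 0, 0]]}}

```text
time: 13.43
tool_pos: [0.5491, -0.2388, 0.0307]
tool_rot: [-0.001, 1.0, -0.0, -0.002]
contact_force: [-0.5, -0.1, -0.3]
gripper_width: 0.817
grasp_force: 0.0
```

{"name": "play_rows", "arguments": {"commands": [[0, 0, 0, 0, 0, 0], [0, 0, 0, 0, 0, 0]]}}

```text
time: 13.6
tool_pos: [0.5524, -0.2409, 0.0352]
tool_rot: [0.001, 1.0, -0.0, 0.001]
contact_force: [0.0, -0.1, -0.3]
gripper_width: 0.82
grasp_force: 0.0
```

{"name": "play_rows", "arguments": {"commands": [[0, 0, 0, 0, 0, 0], [0, 0, 0, 0, 0, 0], [0, 0, 0, 0, 0, 0], [0, 0, 0, 0, 0, 0], [0, 0, 0, 0, 0, 0]], "hand": 30}}

```text
time: 14.02
tool_pos: [0.5533, -0.2413, 0.0363]
tool_rot: [0.001, 1.0, -0.0, 0.002]
contact_force: [-0.4, 1.1, 5.0]
gripper_width: 0.62
grasp_force: 61.5
```

{"name": "play_rows", "arguments": {"commands": [[0, 0, -3, 0, 0, 0], [0, 0, -10, 0, 0, 0], [0, 0, -30, 0, 0, 0], [0, 0, -35, 0, 0, 0], [-2, -12, -30, 0, 0, 0]]}}

```text
time: 14.43
tool_pos: [0.5496, -0.2298, 0.1435]
tool_rot: [0.001, 1.0, -0.001, 0.0]
contact_force: [1.8, 0.0, -1.5]
gripper_width: 0.615
grasp_force: 63.5
```

{"name": "play_rows", "arguments": {"commands": [[-8, -25, 0, 0, 0, 0], [-12, -38, 0, 0, 0, 0], [-12, -38, 0, 0, 0, 0], [-12, -38, 0, 0, 0, 0], [-6, -38, 0, 0, 0, 0]]}}

```text
time: 14.85
tool_pos: [0.4982, -0.0501, 0.1417]
tool_rot: [-0.0, 1.0, -0.001, -0.0]
contact_force: [0.8, -0.2, -2.9]
gripper_width: 0.618
grasp_force: 63.5
```

{"name": "play_rows", "arguments": {"commands": [[0, -38, 0, 0, 0, 0], [0, -38, 0, 0, 0, 0], [10, -38, 0, 0, 0, 0], [12, -38, 0, 0, 0, 0], [12, -38, 0, 0, 0, 0]]}}

```text
time: 15.27
tool_pos: [0.5337, 0.1404, 0.1422]
tool_rot: [0.0, 1.0, -0.0, 0.0]
contact_force: [0.4, -0.5, -1.3]
gripper_width: 0.619
grasp_force: 63.5
```

{"name": "play_rows", "arguments": {"commands": [[12, -38, 0, 0, 0, 0], [8, -30, 0, 0, 0, 0], [5, -15, 0, 0, 0, 0], [0, 0, 0, 0, 0, 0], [0, 0, 0, 0, 0, 0]]}}

```text
time: 15.68
tool_pos: [0.5587, 0.2215, 0.1415]
tool_rot: [0.0, 1.0, 0.0, -0.0]
contact_force: [-0.5, -0.0, -2.7]
gripper_width: 0.613
grasp_force: 63.6
```

```bash
python3 -c "
from lidx import *
look(.0285,.0117,[.5604,.2288,.0723],'scene8')"
```

```text
t 15.73 pos [0.5586 0.2207 0.1414] F [-0.7 -0.7 -1.7] w 52.6 g 63.6 rotvec err deg [-0.06 -0.04  0.03]
tool mm to goal [ 1.9 -8.2 69.1]
edge pred 219.6 row 299 from col 211: 112 111 111 112 113 115 115 114 102 98 92 43 39 39 38 39 42
edge pred 220.6 row 302 from col 212: 116 115 116 117 116 110 101 100 97 92 54 39 40 42 41 41 39
bottom pred 318.6 col 200 from row 310: 237 190 139 153 136 138 141 154 153 56 34 37 54 147 251 236 122
px per mm x: 0.45
```

{"name": "play_rows", "arguments": {"commands": [[2, -8.2, 15, 0, 0, 0], [0, 0, 20, 0, 0, 0], [0, 0, 15, 0, 0, 0], [0, 0, 8, 0, 0, 0], [0, 0, 3, 0, 0, 0]]}}

```text
time: 16.15
tool_pos: [0.5596, 0.2279, 0.0786]
tool_rot: [0.001, 1.0, -0.001, -0.002]
contact_force: [0.5, -1.3, -1.8]
gripper_width: 0.616
grasp_force: 63.6
```

{"name": "play_rows", "arguments": {"commands": [[0, 0, 2, 0, 0, 0], [0, 0, 2, 0, 0, 0], [0, 0, 0, 0, 0, 0], [0, 0, 0, 0, 0, 0]]}}

```text
time: 16.48
tool_pos: [0.5616, 0.2297, 0.0775]
tool_rot: [-0.0, 1.0, -0.0, 0.001]
contact_force: [0.2, 0.1, -2.0]
gripper_width: 0.622
grasp_force: 63.7
```

{"name": "play_rows", "arguments": {"commands": [[0, 0, 1, 0, 0, 0], [0, 0, 0, 0, 0, 0], [0, 0, 0, 0, 0, 0]]}}

```text
time: 16.73
tool_pos: [0.5611, 0.2297, 0.0758]
tool_rot: [-0.0, 1.0, -0.0, 0.0]
contact_force: [0.1, 0.7, -1.9]
gripper_width: 0.615
grasp_force: 63.7
```

{"name": "play_rows", "arguments": {"commands": [[-0.5, 0.8, 1, 0, 0, 0], [0, 0, 1, 0, 0, 0], [0, 0, 0, 0, 0, 0], [0, 0, 0, 0, 0, 0]]}}

```text
time: 17.07
tool_pos: [0.5603, 0.2288, 0.0733]
tool_rot: [0.0, 1.0, -0.0, -0.0]
contact_force: [0.5, -0.2, -1.8]
gripper_width: 0.616
grasp_force: 63.7
```

{"name": "play_rows", "arguments": {"commands": [[0, 0, 0.8, 0, 0, 0], [0, 0, 0, 0, 0, 0], [0, 0, 0, 0, 0, 0]]}}

```text
time: 17.32
tool_pos: [0.5604, 0.2288, 0.0726]
tool_rot: [0.0, 1.0, -0.0, -0.0]
contact_force: [0.3, -0.2, -1.2]
gripper_width: 0.62
grasp_force: 63.7
```

{"name": "play_rows", "arguments": {"commands": [[0, 0, 0.6, 0, 0, 0], [0, 0, 0, 0, 0, 0], [0, 0, 0, 0, 0, 0]]}}

```text
time: 17.57
tool_pos: [0.5606, 0.2289, 0.0724]
tool_rot: [-0.0, 1.0, -0.0, 0.0]
contact_force: [-1.3, -0.6, -0.2]
gripper_width: 0.617
grasp_force: 63.9
```

{"name": "play_rows", "arguments": {"commands": [[0, 0, 0.5, 0, 0, 0], [0, 0, 0, 0, 0, 0], [0, 0, 0, 0, 0, 0]]}}

```text
time: 17.82
tool_pos: [0.5608, 0.2289, 0.0723]
tool_rot: [-0.0, 1.0, -0.0, 0.0]
contact_force: [-2.1, -0.7, 3.5]
gripper_width: 0.615
grasp_force: 64.4
```

{"name": "play_rows", "arguments": {"commands": [[0, 0, 0.3, 0, 0, 0], [0, 0, 0, 0, 0, 0]]}}

```text
time: 17.98
tool_pos: [0.5608, 0.2289, 0.0723]
tool_rot: [0.0, 1.0, -0.0, 0.0]
contact_force: [-2.9, -0.9, 6.1]
gripper_width: 0.617
grasp_force: 64.7
```

{"name": "play_rows", "arguments": {"commands": [[0, 0, 0, 0, 0, 0], [0, 0, 0, 0, 0, 0], [0, 0, 0, 0, 0, 0], [0, 0, -10, 0, 0, 0], [0, 0, -25, 0, 0, 0]], "hand": 78}}

```text
time: 18.4
tool_pos: [0.5575, 0.228, 0.1025]
tool_rot: [0.001, 1.0, -0.0, -0.004]
contact_force: [-0.9, 0.6, 0.1]
gripper_width: 0.916
grasp_force: 0.0
```

{"name": "play_rows", "arguments": {"commands": [[0, 0, -25, 0, 0, 0], [-10, 30, 0, 0, 0, 0], [-12, 38, 0, 0, 0, 0], [-12, 38, 0, 0, 0, 0], [-12, 38, 0, 0, 0, 0]]}}

```text
time: 18.82
tool_pos: [0.514, 0.0838, 0.1322]
tool_rot: [0.0, 1.0, 0.0, 0.001]
contact_force: [0.2, -0.5, 0.0]
gripper_width: 0.915
grasp_force: 0.0
```

{"name": "play_rows", "arguments": {"commands": [[-10, 38, 0, 0, 0, 0], [0, 38, 0, 0, 0, 0], [0, 38, 0, 0, 0, 0], [0, 38, 0, 0, 0, 0], [10, 38, 0, 0, 0, 0]]}}

```text
time: 19.23
tool_pos: [0.5133, -0.1068, 0.1321]
tool_rot: [0.0, 1.0, -0.0, 0.0]
contact_force: [0.9, 1.2, -0.6]
gripper_width: 0.911
grasp_force: 0.0
```

{"name": "play_rows", "arguments": {"commands": [[12, 38, 0, 0, 0, 0], [12, 38, 0, 0, 0, 0], [8, 33, 0, 0, 0, 0], [4, 22, 0, 0, 0, 0], [0, 0, 0, 0, 0, 0]]}}

```text
time: 19.65
tool_pos: [0.5509, -0.2405, 0.1323]
tool_rot: [0.001, 1.0, -0.002, 0.001]
contact_force: [0.6, 0.2, -0.2]
gripper_width: 0.915
grasp_force: 0.0
```

{"name": "play_rows", "arguments": {"commands": [[0, 0, 0, 0, 0, 0], [0, 0, 0, 0, 0, 0]]}}

```text
time: 19.82
tool_pos: [0.5501, -0.2356, 0.1314]
tool_rot: [-0.0, 1.0, -0.0, -0.0]
contact_force: [-0.4, -0.1, -0.8]
gripper_width: 0.915
grasp_force: 0.0
```

Run:
```python
from m import *
from st import *
from plant import imaging
f=imaging.grab_frame("scene"); show([.551,-.2403,.008]); pickle.dump(f,open("scene9.pkl","wb"))
cv2.imwrite("pics/g6.png",cv2.resize(f["image"][140:390,180:420,::-1],None,fx=2.4,fy=2.4,interpolation=2))
c=np.array([.551,-.2403])
for th in(80,110): print(rimfit(f,np.r_[c,.030],.033,th))
```

```text
t 19.87 pos [ 0.55   -0.2351  0.1314] F [-0.1  0.5  0.8] w 78.0 g 0.0 rotvec err deg [ 0.03 -0.01 -0.02]
tool mm to goal [  1.    5.3 123.4]
(array([ 0.5524231 , -0.23961444]), np.float64(0.0351322875635283), 28)
(array([ 0.55176598, -0.23784633]), np.float64(0.03407529499176741), 24)
```

View pics/g6.png

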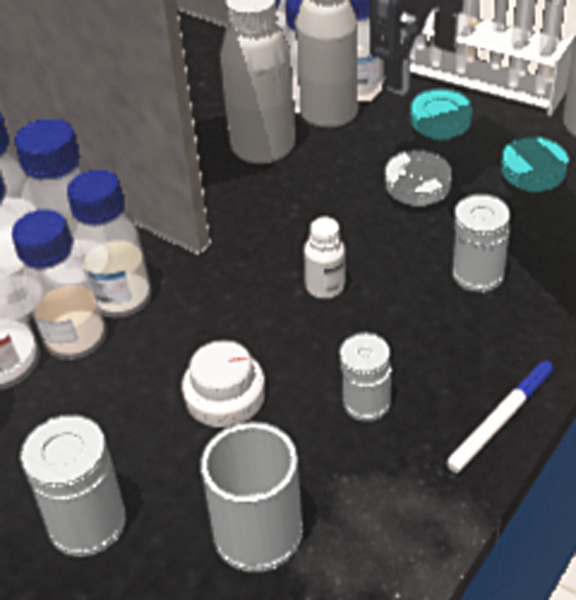

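{"name": "play_rows", "arguments": {"commands": [[1, 4.5, 30, 0, 0, 0], [0, 0, 35, 0, 0, 0], [0, 0, 30, 0, 0, 0], [0, 0, 15, 0, 0, 0], [0, 0, 0, 0, 0, 0]]}}

```text
time: 20.28
tool_pos: [0.5477, -0.2371, 0.0164]
tool_rot: [-0.002, 1.0, 0.001, -0.004]
contact_force: [-1.1, 1.2, 0.3]
gripper_width: 0.914
grasp_force: 0.0
```

{"name": "play_rows", "arguments": {"commands": [[0, 0, 5, 0, 0, 0], [0, 0, 3, 0, 0, 0], [0, 0, 3, 0, 0, 0], [0, 0, 0, 0, 0, 0], [0, 0, 0, 0, 0, 0]]}}

```text
time: 20.7
tool_pos: [0.5519, -0.2409, 0.0114]
tool_rot: [0.0, 1.0, -0.0, 0.001]
contact_force: [-0.9, 0.8, -0.2]
gripper_width: 0.91
grasp_force: 0.0
```

Run:
```python
from st import *
from plant import imaging
f=imaging.grab_frame("scene"); show([.551,-.2403,.005]); 
cv2.imwrite("pics/g7.png",cv2.resize(cv2.convertScaleAbs(f["image"][130:240,310:420,::-1],alpha=1.7),None,fx=5,fy=5,interpolation=2))
```

```text
t 20.75 pos [ 0.5518 -0.241   0.0113] F [ 1.  -0.7  0.5] w 77.9 g 0.0 rotvec err deg [-0.05  0.08  0.03]
tool mm to goal [-0.8 -0.7  6.3]
```

View pics/g7.png

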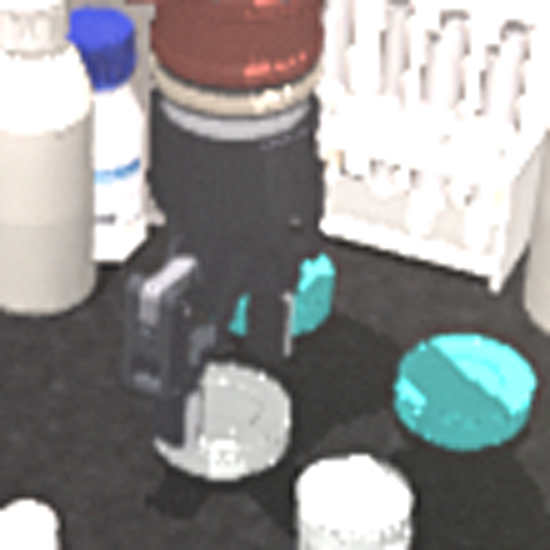

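{"name": "play_rows", "arguments": {"commands": [[0, 0, 2, 0, 0, 0], [0, 0, 2, 0, 0, 0], [0, 0, 2, 0, 0, 0], [0, 0, 0, 0, 0, 0], [0, 0, 0, 0, 0, 0]]}}

```text
time: 21.17
tool_pos: [0.5509, -0.2405, 0.004]
tool_rot: [-0.0, 1.0, -0.0, -0.0]
contact_force: [0.2, 0.2, 0.1]
gripper_width: 0.911
grasp_force: 0.0
```

{"name": "play_rows", "arguments": {"commands": [[0, 0, 0, 0, 0, 0], [0, 0, 0, 0, 0, 0], [0, 0, 0, 0, 0, 0], [0, 0, 0, 0, 0, 0], [0, 0, 0, 0, 0, 0]], "hand": 40}}

```text
time: 21.58
tool_pos: [0.5519, -0.2411, 0.0053]
tool_rot: [0.0, 1.0, -0.0, 0.001]
contact_force: [-0.0, 0.6, 5.5]
gripper_width: 0.735
grasp_force: 66.1
```

{"name": "play_rows", "arguments": {"commands": [[0, 0, -3, 0, 0, 0], [0, 0, -10, 0, 0, 0], [0, 0, -30, 0, 0, 0], [0, 0, -38, 0, 0, 0], [0, 0, -38, 0, 0, 0]]}}

```text
time: 22.0
tool_pos: [0.5494, -0.2396, 0.1225]
tool_rot: [-0.001, 1.0, -0.0, -0.002]
contact_force: [1.6, -0.8, -2.8]
gripper_width: 0.737
grasp_force: 66.6
```

{"name": "play_rows", "arguments": {"commands": [[-2, -6, -20, 0, 0, 0], [-6, -20, 0, 0, 0, 0], [-9, -36, 0, 0, 0, 0], [-9, -36, 0, 0, 0, 0], [-9, -36, 0, 0, 0, 0]]}}

```text
time: 22.42
tool_pos: [0.5149, -0.1053, 0.1428]
tool_rot: [-0.0, 1.0, -0.001, -0.001]
contact_force: [1.3, 0.6, -2.1]
gripper_width: 0.733
grasp_force: 66.8
```

{"name": "play_rows", "arguments": {"commands": [[-9, -36, 0, 0, 0, 0], [-9, -36, 0, 0, 0, 0], [-9, -36, 0, 0, 0, 0], [-9, -36, 0, 0, 0, 0], [-9, -36, 0, 0, 0, 0]]}}

```text
time: 22.83
tool_pos: [0.4698, 0.0749, 0.1428]
tool_rot: [-0.0, 1.0, -0.0, -0.001]
contact_force: [0.2, -0.5, -2.7]
gripper_width: 0.73
grasp_force: 66.8
```

{"name": "play_rows", "arguments": {"commands": [[-9, -36, 0, 0, 0, 0], [-9, -30, 0, 0, 0, 0], [-5, -18, 0, 0, 0, 0], [0, 0, 0, 0, 0, 0], [0, 0, 0, 0, 0, 0]]}}

```text
time: 23.25
tool_pos: [0.4475, 0.158, 0.1428]
tool_rot: [0.0, 1.0, 0.001, -0.001]
contact_force: [-0.0, 0.0, -2.6]
gripper_width: 0.732
grasp_force: 66.8
```

```bash
python3 -c "
from lidx import *
look(.033,.0157,[.4475,.1646,.0833],'scene10')"
```

```text
t 23.3 pos [0.4479 0.1572 0.1429] F [ 0.7 -0.7 -2.5] w 62.4 g 66.8 rotvec err deg [-0.04 -0.05 -0.02]
tool mm to goal [-0.4 -7.4 59.6]
edge pred 302.6 row 300 from col 294: 115 116 116 115 115 116 116 118 111 50 35 38 39 36 29 26 27
edge pred 302.9 row 304 from col 294: 114 114 115 117 116 117 116 112 106 72 39 37 37 36 25 30 28
bottom pred 322.7 col 281 from row 314: 241 225 155 124 136 141 139 135 114 114 117 117 116 117 117 116 116
px per mm x: 0.51
```

{"name": "play_rows", "arguments": {"commands": [[-1.5, -7.4, 12, 0, 0, 0], [0, 0, 18, 0, 0, 0], [0, 0, 12, 0, 0, 0], [0, 0, 6, 0, 0, 0], [0, 0, 3, 0, 0, 0]]}}

```text
time: 23.72
tool_pos: [0.4458, 0.164, 0.0901]
tool_rot: [0.0, 1.0, -0.001, -0.002]
contact_force: [-0.5, 0.4, -2.2]
gripper_width: 0.734
grasp_force: 66.9
```

{"name": "play_rows", "arguments": {"commands": [[0, 0, 2, 0, 0, 0], [0, 0, 2, 0, 0, 0], [0, 0, 0, 0, 0, 0], [0, 0, 0, 0, 0, 0], [0, 0, 0, 0, 0, 0]]}}

```text
time: 24.13
tool_pos: [0.4474, 0.1649, 0.089]
tool_rot: [-0.0, 1.0, -0.0, 0.001]
contact_force: [0.6, 0.4, -2.0]
gripper_width: 0.732
grasp_force: 66.9
```

{"name": "play_rows", "arguments": {"commands": [[-0.8, 0, 1.5, 0, 0, 0], [0, 0, 1.5, 0, 0, 0], [0, 0, 0, 0, 0, 0], [0, 0, 0, 0, 0, 0]]}}

```text
time: 24.47
tool_pos: [0.446, 0.1648, 0.0852]
tool_rot: [0.0, 1.0, -0.0, -0.0]
contact_force: [0.2, 0.5, -2.0]
gripper_width: 0.736
grasp_force: 66.9
```

{"name": "play_rows", "arguments": {"commands": [[0, 0, 1, 0, 0, 0], [0, 0, 0, 0, 0, 0], [0, 0, 0, 0, 0, 0]]}}

```text
time: 24.72
tool_pos: [0.4461, 0.1648, 0.0842]
tool_rot: [0.0, 1.0, -0.0, -0.0]
contact_force: [0.3, -0.3, -2.8]
gripper_width: 0.737
grasp_force: 66.9
```

{"name": "play_rows", "arguments": {"commands": [[0, 0, 0.8, 0, 0, 0], [0, 0, 0, 0, 0, 0], [0, 0, 0, 0, 0, 0]]}}

```text
time: 24.97
tool_pos: [0.4461, 0.1648, 0.0834]
tool_rot: [-0.0, 1.0, -0.0, -0.0]
contact_force: [-0.4, 0.2, -2.4]
gripper_width: 0.731
grasp_force: 66.9
```

{"name": "play_rows", "arguments": {"commands": [[0, 0, 0.5, 0, 0, 0], [0, 0, 0, 0, 0, 0], [0, 0, 0, 0, 0, 0]]}}

```text
time: 25.22
tool_pos: [0.4463, 0.1649, 0.0833]
tool_rot: [-0.0, 1.0, -0.0, 0.0]
contact_force: [-0.6, -0.5, -0.9]
gripper_width: 0.733
grasp_force: 67.1
```

{"name": "play_rows", "arguments": {"commands": [[0, 0, 0.5, 0, 0, 0], [0, 0, 0, 0, 0, 0], [0, 0, 0, 0, 0, 0]]}}

```text
time: 25.47
tool_pos: [0.4465, 0.1649, 0.0833]
tool_rot: [-0.0, 1.0, -0.0, 0.0]
contact_force: [-3.7, -0.7, 4.7]
gripper_width: 0.732
grasp_force: 67.5
```

Contact came at exactly the predicted height. Next I'll release, back off and check.

{"name": "play_rows", "arguments": {"commands": [[0, 0, 0, 0, 0, 0], [0, 0, 0, 0, 0, 0], [0, 0, 0, 0, 0, 0], [0, 0, -10, 0, 0, 0], [0, 0, -25, 0, 0, 0]], "hand": 82}}

```text
time: 25.88
tool_pos: [0.4433, 0.1642, 0.1144]
tool_rot: [0.001, 1.0, -0.0, -0.004]
contact_force: [-0.1, -0.1, -1.2]
gripper_width: 0.959
grasp_force: 0.0
```

{"name": "play_rows", "arguments": {"commands": [[0, 0, -30, 0, 0, 0], [0, 0, -30, 0, 0, 0], [-15, 35, 0, 0, 0, 0], [-15, 35, 0, 0, 0, 0], [0, 35, -20, 0, 0, 0]]}}

```text
time: 26.3
tool_pos: [0.4117, 0.0595, 0.194]
tool_rot: [-0.0, 1.0, 0.001, -0.004]
contact_force: [0.2, -0.3, -1.1]
gripper_width: 0.964
grasp_force: 0.0
```

{"name": "play_rows", "arguments": {"commands": [[0, 40, 0, 0, 0, 0], [0, 40, 0, 0, 0, 0], [0, 40, 0, 0, 0, 0], [0, 40, 0, 0, 0, 0], [0, 40, 0, 0, 0, 0]]}}

```text
time: 26.72
tool_pos: [0.4157, -0.1422, 0.1986]
tool_rot: [0.0, 1.0, -0.0, 0.001]
contact_force: [0.8, -0.4, 0.8]
gripper_width: 0.961
grasp_force: 0.0
```

{"name": "play_rows", "arguments": {"commands": [[0, 40, 0, 0, 0, 0], [0, 40, 0, 0, 0, 0], [0, 0, 0, 0, 0, 0], [0, 0, 0, 0, 0, 0], [0, 0, 0, 0, 0, 0]]}}

```text
time: 27.13
tool_pos: [0.4159, -0.2201, 0.1978]
tool_rot: [-0.0, 1.0, -0.001, 0.0]
contact_force: [1.2, -0.5, -0.5]
gripper_width: 0.961
grasp_force: 0.0
```

Run:
```python
from m import *
from st import *
from plant import imaging
show()
F={n:imaging.grab_frame(n) for n in("scene","top")}
for n,X,r in(("39",(.4455,.0173,.064),.0195),("48",(.4424,-.1682,.078),.024),("57",(.5584,.2288,.093),.0285),("66",(.4463,.1646,.108),.033)):
  for k,f in F.items():
    for th in ((100,150) ):
      c=np.array(X[:2]); o=None
      for _ in range(2):
        o=rimfit(f,np.r_[c,X[2]],r,th,1.25)
        if o is None: break
        c=o[0]
      print(n,k,th,o and (o[0].round(4),(o[1]*1e3).round(1),o[2]))
a=cv2.resize(F["scene"]["image"][170:390,180:410,::-1],None,fx=2.4,fy=2.4,interpolation=2)
cv2.imwrite("pics/z1.png",a)
```

```text
t 27.13 pos [ 0.4159 -0.2201  0.1978] F [ 1.2 -0.5 -0.5] w 82.1 g 0.0 rotvec err deg [0.02 0.01 0.07]
39 scene 100 (array([0.4478, 0.0156]), np.float64(20.4), 39)
39 scene 150 (array([0.4469, 0.0172]), np.float64(20.2), 39)
39 top 100 (array([0.447 , 0.0182]), np.float64(21.4), 54)
39 top 150 (array([0.4469, 0.0182]), np.float64(19.9), 56)
48 scene 100 (array([ 0.444 , -0.1699]), np.float64(25.0), 36)
48 scene 150 (array([ 0.4432, -0.1675]), np.float64(24.8), 47)
48 top 100 (array([ 0.4433, -0.1656]), np.float64(26.0), 42)
48 top 150 (array([ 0.4433, -0.1658]), np.float64(24.4), 52)
57 scene 100 (array([0.56  , 0.2275]), np.float64(29.4), 35)
57 scene 150 (array([0.5594, 0.2279]), np.float64(28.6), 42)
57 top 100 (array([0.5592, 0.2289]), np.float64(30.8), 50)
57 top 150 (array([0.5596, 0.2294]), np.float64(28.9), 59)
66 scene 100 (array([0.4472, 0.1634]), np.float64(33.9), 25)
66 scene 150 (array([0.4467, 0.1642]), np.float64(33.2), 28)
66 top 100 (array([0.447 , 0.1647]), np.float64(35.2), 57)
66 top 150 (array([0.4471, 0.1653]), np.float64(33.5), 60)
```

View pics/z1.png

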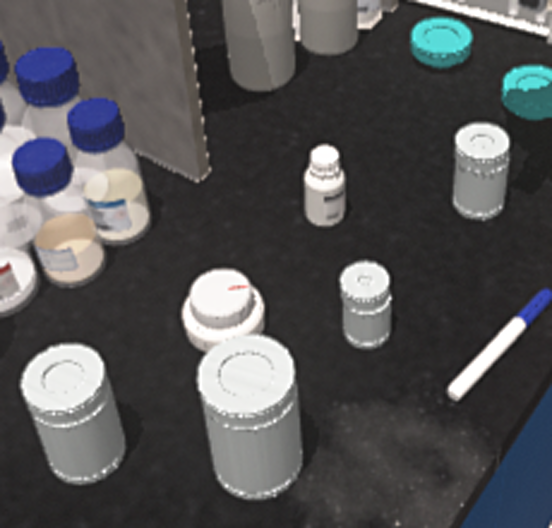

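All four lids sit level on their own jars at (365,280), (481,145), (63,375) and (248,370). The fitted circles are at seated height with the right radii. The timer at (223,308) and the vial at (324,185) have not moved.

```bash
python3 -c "
from plant import manip; print(manip.job_done())"
```

```text
the job is handed in; nothing more can be done
None
```

I put all four lids on their own jars and handed the job in at about 27 s. The final pictures show each lid level at its seated height, with the jars within about 1.5 mm of where they stood and the timer and bottle standing.

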